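Bleed position of an air dryer cartridge

TASK

The dryer cartridge has toppled over: stand it upright on the bench and let it stand there free for a moment. Then plug its lugged foot down into the bayonet socket of the dryer base through the two gaps, all the way in, and twist it clockwise (seen from above) half-way to the lock, to the single-rib mark where the air line bleeds, never on into the lock click. It springs back if let go, so finish still gripping it in that half-way position, and leave the other things on the bench where they are.

Things in the scene. Friction and masses are not known exactly. Their poses are not given: they have to be found in the camera images.
- cartridge: Grey plastic dryer cartridge, 250 g, 48 x 48 mm, 101 mm long. Starts lying on a flat side, foot to the left (+y) within 0.6 rad, its x level. Origin: centre of the foot's underside; z runs from foot to top: round neck 31 mm across from 0 to 22 mm, square housing (flat faces at x, y = +-24 mm) to 96 mm, then the top rib. Half a turn about z looks and fits the same. Stands freely on its foot.
- cartridge_top (a point): Centre of the housing's top face, 96 mm from the cartridge's origin along its z. On it a black rib 8 mm wide, 40 mm long, 5 mm high runs along the cartridge's x, over the lugs.
- cartridge_lug (a point): Tip of one lug, at x = +24 mm, z = 4 mm of the cartridge (its twin at x = -24 mm). The lugs stick out of the neck at the foot, along +x and -x, 10 mm wide, 8 mm high (z 0 to 8 mm).
- dryer_base: Dryer base, fixed to the bench: grey plate 110 x 110 x 20 mm, brass hose stubs on its +y and -y sides, on it a metal collar 88 mm across, its top 42 mm above the bench. Origin: centre of the underside, z up. In the collar's mouth a lip 7 mm thick has a round opening 36 mm across and two gaps 16 mm wide along +x and -x, out to 27 mm from the axis.
- socket_seat (a point): Centre of the socket's flat floor, 24 mm above the bench, 17.5 mm below the lip's top; axes as the base. With the cartridge fully in, its origin lies here. Lugs pass the gaps when the cartridge's x lies along this x, either way round (play 8 degrees, 2 mm); below the lip is a cavity 10.5 mm high where they turn clockwise only, seen from above.
- half_mark (a point): Single dark rib on the collar's top, 42 degrees clockwise (from above) of the +x gap, 39 mm from the axis; one also opposite. It marks half-way: the cartridge's top rib (its x) points to it. A double rib at 84 degrees marks the lock.
- driver (a joint): Sprung driver hidden in the socket, rad, 0 at rest, grows as it is pushed clockwise. The lugs meet it after some 8 degrees of twist; it resists with 0.05 to 0.2 N m and turns the cartridge back when let go. From about 56 degrees of twist a sprung detent resists too (about 0.3 N m more), clicking into the lock at about 84 degrees.
- offcut_1: Wood block 64 x 89 x 38 mm, bystander, near the front edge on the right. Origin: centre of its underside.
- screw_box: Small blue cardboard box of screws, 65 x 90 x 43 mm, bystander, behind the work. Origin: centre of its underside.
- electrical_tape: Black roll of electrical tape, 60 mm across, 18 mm high, bystander, behind the work. Origin: centre of its underside.
- masking_tape: Roll of masking tape, 100 mm across, 24 mm high, bystander, behind on the right. Origin: centre of its underside.
Mind the look-alikes: they are no part of the job. What is shaped like the cartridge but red or turquoise is not meant.

How it is judged (in metres and radians):
On the way, in this order (a step that is already met when the one before it is completed fails the run):
1. the cartridge stands upright on the bench, let go (angle between cartridge's own z axis and vertical below 0.08 rad and height (world z) of cartridge below 0.005 m and contact force between the fingers and cartridge below 0.3 N and linear speed of cartridge below 0.03 m/s and horizontal distance between cartridge and socket_seat above 0.05 m), for 0.2 s.
2. its lugs are down through the gaps, foot on the socket's floor, not yet twisted (horizontal distance between cartridge and socket_seat below 0.005 m and z of cartridge in the frame of socket_seat below 0.004 m and angle between cartridge's own z axis and vertical below 0.12 rad and angle between the x axis of cartridge and the x axis of dryer_base, either way round below 0.35 rad), for 0.05 s.
At the end, for the whole second after the job is handed in: The cartridge is upright (within 0.12 rad) and fully in the socket (foot within 4 mm of the floor and 5 mm of the axis), twisted 31 to 53 degrees clockwise of the gaps (half-way is 42), at rest, and still gripped by the fingers with more than 2 N (horizontal distance between cartridge and socket_seat below 0.005 m and z of cartridge in the frame of socket_seat below 0.004 m and angle between cartridge's own z axis and vertical below 0.12 rad and angle between the x axis of cartridge and the x axis of dryer_base, either way round between 0.54 and 0.93 rad and contact force between the fingers and cartridge above 2 N and angular speed of cartridge below 0.15 rad/s); the arm keeps its last pose, push and grip.
It fails at once if the cartridge is twisted on into the lock (more than 65 degrees) (horizontal distance between cartridge and socket_seat below 0.005 m and z of cartridge in the frame of socket_seat below 0.004 m and angle between cartridge's own z axis and vertical below 0.12 rad and angle between the x axis of cartridge and the x axis of dryer_base, either way round above 1.135 rad).
It fails at once if the wood offcut is shifted by more than 30 mm (distance of offcut_1 from where it was at the start of the episode above 0.03 m).
It fails at once if the screw box is shifted by more than 30 mm (distance of screw_box from where it was at the start of the episode above 0.03 m).
It fails at once if the black roll of electrical tape is shifted by more than 30 mm (distance of electrical_tape from where it was at the start of the episode above 0.03 m).
It fails at once if the roll of masking tape is shifted by more than 30 mm (distance of masking_tape from where it was at the start of the episode above 0.03 m).
It also fails if it takes over 58 s, if anything falls off the work surface, if the arm or the gripper's body presses on something with over 40 N, if the wrist force passes 120 N, or if a joint passes its speed limit or range.

ROBOT

A 6-joint arm with a two-finger parallel gripper is mounted at the origin on a cart in front of the work surface, level with it; the furniture and walls round the work are solid. World frame = base frame: x ahead of the robot, y to its left, z up, the work surface at z = 0. Lengths are in m, angles in degrees, forces in N, time in s.
With the tool pointing down it reaches from about 0.4 to 0.825 m from the base axis. Payload 7 kg.
Tool frame: the origin (TCP) lies midway between the tips of the shut fingers; the grasp point (between the pads) lies r.pinch_z behind it (r.pinch_z is the distance from the TCP to the grasp point, in m); z points along the fingers, y is the line along which they close (so a half turn about z gives the same grasp; the last joint's range is limited). The gripper opens to 88 mm and grips with 3 to 60 N. Pads are 19 mm wide; open, the fingers measure 130 mm over their backs; the gripper's body (78 mm by 193 mm) begins 47 mm behind the grasp point.
Start: joints at [91.221, 20.546, 0.682, 0, -70.136, -16.507], TCP at [0.178, 0.651, 0.227] pointing down, gripper open.
Joint ranges: [-176.03, 176.03], [-82.01, 121.73], [-58.28, 71.71], [-173.87, 95.51], [-174.79, -0.11], [-173.66, 173.66]. Speed limits (degrees/s): [136.94, 136.94, 172.46, 180, 180, 180].

INTERFACE

Orientations are given as [roll, pitch, yaw] about the fixed x, y, z axes, in that order (R = Rz(yaw) Ry(pitch) Rx(roll)).
In Python, from plant import r, optics, job gives the robot as it stands.
- The arm moves only by the shell command python3 -m crank 'ROWS' [FORCE]. ROWS is JSON, a list of rows, each an object with "xyz": the shift along the tool's x, y, z in units of 30 mm (1.0 is 30 mm), a list of three; "delta_rot": the turn, a rotation vector about the tool's x, y, z in degrees, a list of three; "claw": the closure, from 0 (fully open) to 1 (shut). A call has 1 to 20 rows; each row is the pose to reach, as a shift and turn from the pose commanded when the call began, along the tool's axes at that moment; what a row does not reach only later rows make up. A row lasts 1/8 s, in which the tool goes at most 62.5 mm and 10.7 degrees, less where a joint would pass 70% of its speed; a pose out of reach is approached as far as the arm can. A call with a gripper value outside its range is refused whole. The fingers move at their own pace and stop on an object; FORCE is the grip in N (left out, the last holds). Time passes only in rows, so rows that repeat a pose let the fingers close. It gives the time, the measured TCP pose, the force, the opening and the grip force at its end, in the units of the state.
- r.get_state(): the state, without advancing time (a new reading comes with each control period).
- optics.capture(name): name is "scene" or "top" or "wrist"; returns a dict with "img" (420x560x3 uint8, blue, green, red), "fovy" (degrees; the focal length in pixels is half the picture's height over the tangent of half this angle, whatever the lens; pixels are square), "cx", "cy" (the principal point, pixels), "eye" and "rotation" of the camera in the world; the wrist camera has in their place "hand_eye" (4x4, takes a point from camera to tool coordinates, whose origin is the TCP and whose axes are the flange's). Camera axes: x right, y up, looking along -z (the intrinsics and any distortion apply to the point x, -y, -z); pixel columns grow to the right and rows downward; lengths in m; the calibration is good to about 2 mm. A picture is of the moment at which its call begins: read the wrist's pose just before it. There is no depth.
- job.close_job(): hands the job in; it is judged then, once.
The state is a dict: "time_s": time; "joints": joint angles; "qd": joint speeds; "joint_torque": joint torques, N m; "tcp_pos": TCP position; "eef_rot": TCP orientation; "contact_force": force on the tool from outside, world axes, zero at the start; "moment": the same for the moment, N m; "gripper_width": finger opening in m; "gripper_force": force on a finger pad.
Only numpy, scipy, OpenCV 4.12 (cv2) and the standard library are available. Lean on these libraries where they do the work, as an engineer would, in place of code of your own. Each camera call takes 0.05 s, during which the arm holds its last target. There are 200 camera calls.

## Working session

There is one attempt and no reset: what is moved stays moved. The work goes in short steps, Python scripts to look and compute and a shell command to move; the robot and the scene stay as the last step left them, time stands still between calls to the robot, and variables do not carry over. Pictures are saved under pics/ and viewed, at most 10 in all, crops included, and the job is handed in when it is done.

```bash
ls; mkdir -p pics
python3 - <<'E'
from plant import r,optics,job
import cv2,numpy as np
print(r.get_state(), r.pinch_z)
for n in ("scene","top","wrist"):
    c=optics.capture(n); cv2.imwrite(f"pics/{n}0.png",c["img"])
    np.save(f"pics/{n}0.npy",c,allow_pickle=True)
    print(n,{k:(np.round(v,4).tolist() if hasattr(v,'shape') else v) for k,v in c.items() if k!="img"})
E
```

```text
pics
{'time_s': 0.0, 'joints': array([ 9.12249203e+01,  2.05921213e+01,  6.33526242e-01, -2.06239647e-02,
       -7.01363830e+01, -1.65081750e+01]), 'qd': array([-0.00264099, -0.01469828,  0.08855199, -0.06555225, -0.03835788,
        0.02364037]), 'joint_torque': array([ 1.02587685e-03, -5.82712555e+01,  2.93052328e+01,  6.99737236e+00,
        6.85914667e-03, -1.48736490e-04]), 'tcp_pos': array([0.17780361, 0.65064588, 0.22561149]), 'eef_rot': array([ 1.79903427e+02, -8.40235314e-03, -1.52902714e+01]), 'contact_force': array([0.41344353, 1.19929608, 0.01369883]), 'moment': array([ 0.01900351,  0.01786204, -0.02287629]), 'gripper_force': 0.0, 'gripper_width': 0.08754792894265208} 0.0188
scene {'fovy': 42.79666085428769, 'cx': 283.67523697685, 'cy': 202.16267683294882, 'eye': [0.0253, -0.696, 0.9542], 'rotation': [50.4195, 0.28, -32.3947]}
top {'fovy': 56.42905328500268, 'cx': 284.65412684030446, 'cy': 210.60875246475564, 'eye': [0.5434, 0.1879, 0.9102], 'rotation': [1.4109, 0.3919, -91.5712]}
wrist {'fovy': 61.2777230078908, 'cx': 269.03807776071153, 'cy': 209.33312870908875, 'hand_eye': [[-0.0, 0.9639, 0.2664, 0.0718], [1.0, -0.0003, 0.0009, 0.0003], [0.0009, 0.2664, -0.9639, -0.1586], [0.0, 0.0, 0.0, 1.0]]}
```

View pics/top0.png

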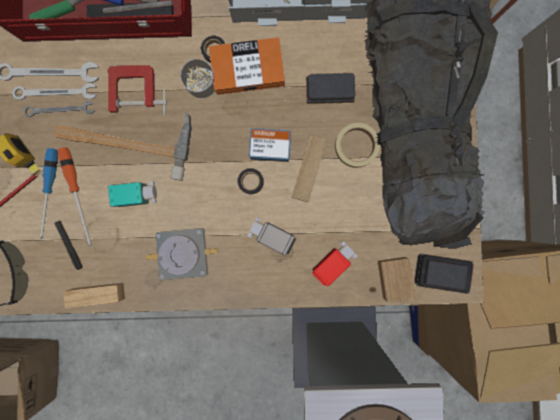

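View pics/scene0.png

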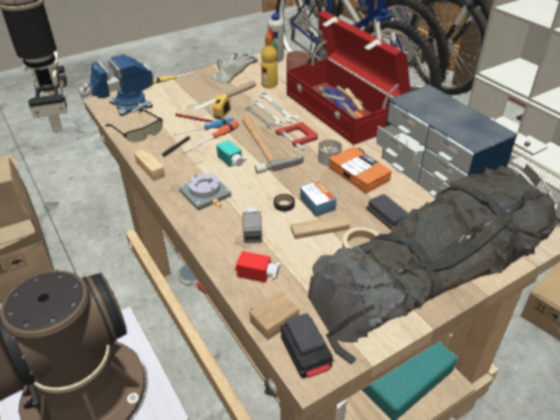

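Top view: grey body with its foot up-left at (272,237), next to the dryer base (181,254). The look-alikes are red (333,266) and turquoise (127,193). The grey one fits the description. I'll check it in an enlarged crop and measure it.

```bash
cat > h.py <<'E'
import numpy as np,cv2
from scipy.spatial.transform import Rotation as R
def cam(c,st=None):
    f=c["img"].shape[0]/2/np.tan(np.radians(c["fovy"]/2))
    if "eye" in c: return f,np.array(c["eye"]),(R.from_euler("xyz",c["rotation"],degrees=True).as_matrix() if np.shape(c["rotation"])==(3,) else np.array(c["rotation"]))
    T=np.eye(4);T[:3,:3]=R.from_euler("xyz",st["eef_rot"],degrees=True).as_matrix();T[:3,3]=st["tcp_pos"]
    M=T@np.array(c["hand_eye"]);return f,M[:3,3],M[:3,:3]
def ray(c,uv,z,st=None):
    f,e,Rm=cam(c,st);uv=np.atleast_2d(uv).astype(float)
    d=np.c_[(uv[:,0]-c["cx"])/f,-(uv[:,1]-c["cy"])/f,-np.ones(len(uv))]@Rm.T
    return e+d*((z-e[2])/d[:,2])[:,None]
def proj(c,P,st=None):
    f,e,Rm=cam(c,st);p=(np.atleast_2d(P)-e)@Rm
    return np.c_[c["cx"]-f*p[:,0]/p[:,2],c["cy"]+f*p[:,1]/p[:,2]]
E
python3 - <<'E'
from h import *
a=np.load("pics/top0.npy",allow_pickle=True).item();im=a["img"]
b=im[200:300,120:320]; s=cv2.resize(b,None,fx=4,fy=4,interpolation=cv2.INTER_CUBIC)
cv2.imwrite("pics/crop1.png",s)
hsv=cv2.cvtColor(im,cv2.COLOR_BGR2HSV)
m=((hsv[...,1]<50)&(hsv[...,2]>70)).astype(np.uint8); m[:, :120]=0;m[:200]=0;m[300:]=0;m[:,310:]=0
n,l,st,ce=cv2.connectedComponentsWithStats(m)
for i in range(1,n):
    if st[i,4]>60:
        cn=cv2.findContours((l==i).astype(np.uint8),0,2)[0][0]; print(st[i],ce[i],cv2.minAreaRect(cn), ray(a,ce[i],0.04))
E
```

```text
[247 217  48  38 920] [271.03804348 236.03913043] ((270.7956848144531, 235.9553680419922), (44.42178726196289, 21.981914520263672), 27.255327224731445) [[0.50932019 0.2250451  0.04      ]]
[ 155  228   53   53 2372] [181.01096121 253.8153457 ] ((181.1229248046875, 253.85244750976562), (48.798770904541016, 49.341983795166016), 84.80557250976562) [[0.47531914 0.42610362 0.04      ]]
```

View pics/crop1.png

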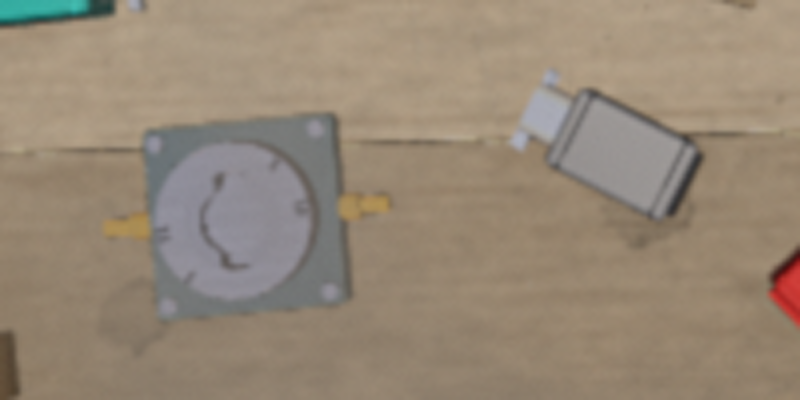

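The crop confirms it: grey cartridge, lugs at crop (550,77) and (519,140), foot to the left. The base collar is at crop (233,220), with a single rib at (275,165) and double ribs at (302,207) and (163,233).

```bash
cat >> h.py <<'E'
def rows_to(tcp,Rt,st):
    "shift (30 mm units) and rotvec deg in tool frame from state to target"
    R0=R.from_euler("xyz",st["eef_rot"],degrees=True)
    return np.round(R0.inv().apply(np.array(tcp)-st["tcp_pos"])/.03,2),np.round((R0.inv()*Rt).as_rotvec(degrees=True),1)
E
python3 - <<'E'
from h import *
from plant import r
a=np.load("pics/top0.npy",allow_pickle=True).item()
q=lambda x,y:(120+(x+.5)/4-.5,200+(y+.5)/4-.5)
foot=ray(a,[q(553,77),q(518,141)],.024)   # lug tips
h=ray(a,[q(587,89),q(551,162),q(700,150),q(667,216)],.048) # housing corners
print("lugs",foot,np.linalg.norm(foot[0]-foot[1])); print("housing",h)
d=(h[2:].mean(0)-h[:2].mean(0));print("len",np.linalg.norm(d),"w",np.linalg.norm(h[0]-h[1]),"yaw top",np.degrees(np.arctan2(d[1],d[0])), "c",h.mean(0))
pl=ray(a,[q(145,130),q(335,113),q(350,302),q(157,320)],.02); print("plate",pl.mean(0),np.linalg.norm(pl-np.roll(pl,1,0),axis=1))
for i,j in((1,0),(2,3)): v=pl[j]-pl[i];print(np.degrees(np.arctan2(v[1],v[0]))-90)
dm=ray(a,[q(302,207),q(163,233),q(275,164),q(190,278)],.042);print("marks",dm, dm[:2].mean(0),dm[2:].mean(0))
v=dm[0]-dm[1];print("yaw dbl+84",np.degrees(np.arctan2(v[1],v[0]))+84);v=dm[2]-dm[3];print("sgl+42",np.degrees(np.arctan2(v[1],v[0]))+42)
E
```

```text
lugs [[0.54831105 0.25450394 0.024     ]
 [0.51267016 0.27523693 0.024     ]] 0.041232632494542565
housing [[0.54105898 0.23414583 0.048     ]
 [0.50147362 0.25500369 0.048     ]
 [0.50584035 0.17289476 0.048     ]
 [0.47013747 0.19202998 0.048     ]]
len 0.07046512114384597 w 0.04474428066034395 yaw top -118.18066101848797 c [0.5046276  0.21351857 0.048     ]
plate [0.47410718 0.43090529 0.02      ] [0.1079934  0.1087005  0.1075039  0.11011787]
3.5402204959040375
3.786598003065137
marks [[0.48002965 0.39411219 0.042     ]
 [0.46772858 0.47156182 0.042     ]
 [0.50422096 0.40858623 0.042     ]
 [0.4424769  0.45706854 0.042     ]] [0.47387911 0.432837   0.042     ] [0.47334893 0.43282738 0.042     ]
yaw dbl+84 3.0247146413559136
sgl+42 3.86049625827134
```

Run:
```python
from h import *
from plant import r
print(rows_to([.503,.211,.17],R.from_euler("xyz",[180,0,-118],degrees=True),r.get_state()))
```

```text
(array([14.32, 11.28,  1.88]), array([ 0.000e+00, -1.000e-01,  1.027e+02]))
```

```bash
python3 -m crank '[{"xyz":[7,5.6,0.5],"delta_rot":[0,0,50],"claw":0},{"xyz":[7,5.6,0.5],"delta_rot":[0,0,50],"claw":0},{"xyz":[7,5.6,0.5],"delta_rot":[0,0,50],"claw":0},{"xyz":[7,5.6,0.5],"delta_rot":[0,0,50],"claw":0},{"xyz":[7,5.6,0.5],"delta_rot":[0,0,50],"claw":0},{"xyz":[14.3,11.3,1.9],"delta_rot":[0,0,102.7],"claw":0},{"xyz":[14.3,11.3,1.9],"delta_rot":[0,0,102.7],"claw":0},{"xyz":[14.3,11.3,1.9],"delta_rot":[0,0,102.7],"claw":0},{"xyz":[14.3,11.3,1.9],"delta_rot":[0,0,102.7],"claw":0},{"xyz":[14.3,11.3,1.9],"delta_rot":[0,0,102.7],"claw":0},{"xyz":[14.3,11.3,1.9],"delta_rot":[0,0,102.7],"claw":0},{"xyz":[14.3,11.3,1.9],"delta_rot":[0,0,102.7],"claw":0},{"xyz":[14.3,11.3,1.9],"delta_rot":[0,0,102.7],"claw":0}]'
python3 - <<'E'
from plant import r,optics
import cv2,numpy as np
s=r.get_state();c=optics.capture("wrist");np.save("pics/w1.npy",[c,s],allow_pickle=True);cv2.imwrite("pics/w1.png",c["img"]);print(s["tcp_pos"],s["eef_rot"],s["joints"],s["contact_force"])
E
```

```text
time_s: 1.78
tcp_pos: [0.5021, 0.2118, 0.1698]
eef_rot: [-180.0, 0.0, -117.9]
contact_force: [0.2, -0.2, 0.1]
gripper_width: 0.0876
gripper_force: 0.0
[0.50208053 0.21179207 0.16978935] [-1.79994151e+02  2.45429558e-02 -1.17857213e+02] [ 4.34779637e+01  1.09463275e+01 -2.04646864e+01 -2.71127277e-03
 -5.85638621e+01 -7.13337640e+01] [ 0.2052486  -0.20581669  0.11773174]
```

View pics/w1.png

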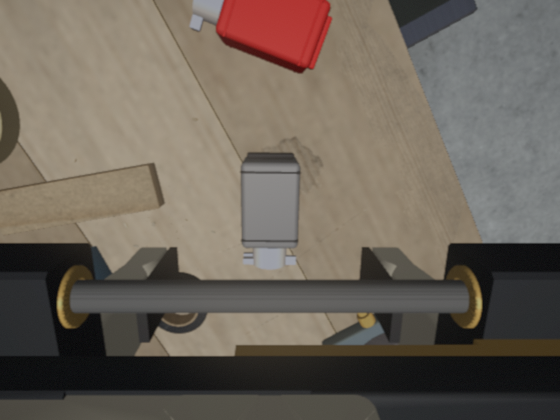

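Wrist view: grey cartridge, housing face at columns 242–299 and rows 172–247, foot with lugs at (270,258) toward the gripper. The red look-alike is at the top, well clear.

Run:
```python
from h import *
from plant import r
c,s=np.load("pics/w1.npy",allow_pickle=True)
h=ray(c,[(242.5,173),(299,173),(298,246),(242.5,246)],.048,s);print(h,np.linalg.norm(h-np.roll(h,1,0),axis=1),h.mean(0))
d=h[:2].mean(0)-h[2:].mean(0);y=np.degrees(np.arctan2(d[1],d[0]));print("yaw",y)
l=ray(c,[(246,260),(295,260)],.024,s);print("lug",l,np.linalg.norm(l[0]-l[1]))
u=d/np.linalg.norm(d)
foot_edge=h[2:].mean(0) # z=22
o=foot_edge-u*.022; o[2]=.024; print("origin",o)
g=o+u*.064; g[2]=.026
# tilt 30deg: body toward top => tool z = -cos30 Z - sin30 u
Rt0=R.from_euler("xyz",[180,0,y],degrees=True)
for t in(30,-30):
    Rt=Rt0*R.from_rotvec([0,t,0],degrees=True); tz=Rt.as_matrix()[:,2]
    print(t,tz@u,tz)
    if tz@u<0:
        tcp=g+tz*r.pinch_z; print(tcp); print("pre",rows_to(tcp-tz*.09,Rt,s)); print("grasp",rows_to(tcp,Rt,s))
```

```text
[[0.5095855  0.18040147 0.048     ]
 [0.46972481 0.20146734 0.048     ]
 [0.49831472 0.2567712  0.048     ]
 [0.53978001 0.23485896 0.048     ]] [0.06226819 0.04508487 0.06225672 0.046899  ] [0.50435126 0.21837474 0.048     ]
yaw -118.17197565431825
lug [[0.54974915 0.25595948 0.024     ]
 [0.50955112 0.2772017  0.024     ]] 0.045465518166657136
origin [0.529434   0.26520884 0.024     ]
30 0.5000000000000001 [-0.23605982 -0.44076724 -0.8660254 ]
-30 -0.5000000000000001 [ 0.23605982  0.44076724 -0.8660254 ]
[0.50365626 0.21707705 0.00971872]
pre (array([1.32, 0.04, 2.74]), array([  0.1, -30. ,   0.3]))
grasp (array([-0.18,  0.04,  5.34]), array([  0.1, -30. ,   0.3]))
```

```bash
python3 -m crank '[{"xyz":[1.2,0.04,2.7],"delta_rot":[0,-30,0.3],"claw":0},{"xyz":[1.2,0.04,2.7],"delta_rot":[0,-30,0.3],"claw":0},{"xyz":[1.2,0.04,2.7],"delta_rot":[0,-30,0.3],"claw":0},{"xyz":[1.2,0.04,2.7],"delta_rot":[0,-30,0.3],"claw":0},{"xyz":[1.2,0.04,2.7],"delta_rot":[0,-30,0.3],"claw":0},{"xyz":[0.45,0.04,4],"delta_rot":[0,-30,0.3],"claw":0},{"xyz":[-0.3,0.04,5.3],"delta_rot":[0,-30,0.3],"claw":0},{"xyz":[-0.3,0.04,5.3],"delta_rot":[0,-30,0.3],"claw":0},{"xyz":[-0.3,0.04,5.3],"delta_rot":[0,-30,0.3],"claw":0},{"xyz":[-0.3,0.04,5.3],"delta_rot":[0,-30,0.3],"claw":1},{"xyz":[-0.3,0.04,5.3],"delta_rot":[0,-30,0.3],"claw":1},{"xyz":[-0.3,0.04,5.3],"delta_rot":[0,-30,0.3],"claw":1},{"xyz":[-0.3,0.04,5.3],"delta_rot":[0,-30,0.3],"claw":1},{"xyz":[-0.3,0.04,5.3],"delta_rot":[0,-30,0.3],"claw":1},{"xyz":[-0.3,0.04,5.3],"delta_rot":[0,-30,0.3],"claw":1}]' 30
python3 - <<'E'
from plant import r,optics
import cv2,numpy as np
from h import *
s=r.get_state();print(s["joints"])
# upright: rotate so foot dir: tool tilt 60 from vertical, body toward foot
y=-118.17;u=np.array([np.cos(np.radians(y)),np.sin(np.radians(y)),0])
Rt=R.from_euler("xyz",[180,0,y],degrees=True)*R.from_rotvec([0,60,0],degrees=True)
tz=Rt.as_matrix()[:,2];print(tz@u,tz)
g=np.array([.5018,.2121,.066]);
for hh in(.05,0): print(rows_to(g+[0,0,hh]+tz*r.pinch_z,Rt,s))
E
```

```text
time_s: 3.7
tcp_pos: [0.5056, 0.2194, 0.0108]
eef_rot: [179.9, 30.0, -118.3]
contact_force: [-2.4, -2.0, 5.2]
gripper_width: 0.0477
gripper_force: 30.0
[ 25.91582414  17.78832847 -29.53752507 -45.43632304 -24.3288022
 -15.25929557]
0.8660254037844385 [-0.40884128 -0.76344535 -0.5       ]
(array([-0.89, -0.  , -3.17]), array([ 0.1, 90. , -0.1]))
(array([-0.05, -0.  , -1.73]), array([ 0.1, 90. , -0.1]))
```

```bash
python3 -m crank '[{"xyz":[-0.5,0,-0.87],"delta_rot":[0,0,0],"claw":1},{"xyz":[-1,0,-1.73],"delta_rot":[0,0,0],"claw":1},{"xyz":[-1,0,-1.73],"delta_rot":[0,0,0],"claw":1},{"xyz":[-0.9,0,-2.2],"delta_rot":[0,30,0],"claw":1},{"xyz":[-0.9,0,-2.2],"delta_rot":[0,30,0],"claw":1},{"xyz":[-0.9,0,-2.2],"delta_rot":[0,30,0],"claw":1},{"xyz":[-0.9,0,-2.7],"delta_rot":[0,60,0],"claw":1},{"xyz":[-0.9,0,-2.7],"delta_rot":[0,60,0],"claw":1},{"xyz":[-0.9,0,-2.7],"delta_rot":[0,60,0],"claw":1},{"xyz":[-0.9,0,-3.2],"delta_rot":[0,90,0],"claw":1},{"xyz":[-0.9,0,-3.2],"delta_rot":[0,90,0],"claw":1},{"xyz":[-0.9,0,-3.2],"delta_rot":[0,90,0],"claw":1},{"xyz":[-0.9,0,-3.2],"delta_rot":[0,90,0],"claw":1},{"xyz":[-0.9,0,-3.2],"delta_rot":[0,90,0],"claw":1},{"xyz":[-0.9,0,-3.2],"delta_rot":[0,90,0],"claw":1}]'
python3 - <<'E'
from plant import r,optics
import cv2,numpy as np
from h import *
s=r.get_state();print(s["joints"])
c=optics.capture("scene");np.save("pics/s2.npy",c,allow_pickle=True)
p=proj(c,s["tcp_pos"])[0].astype(int);print(p)
i=c["img"][p[1]-75:p[1]+75,p[0]-100:p[0]+100];cv2.imwrite("pics/s2.png",cv2.resize(i,None,fx=4,fy=4,interpolation=cv2.INTER_CUBIC))
E
```

```text
time_s: 5.58
tcp_pos: [0.4944, 0.1978, 0.1085]
eef_rot: [179.9, -59.7, -118.2]
contact_force: [0.2, -0.5, -1.8]
gripper_width: 0.0479
gripper_force: 30.0
[  50.23599447   47.14980575    1.33194785   10.12313575 -103.21634586
  -81.77165425]
[251 206]
```

View pics/s2.png

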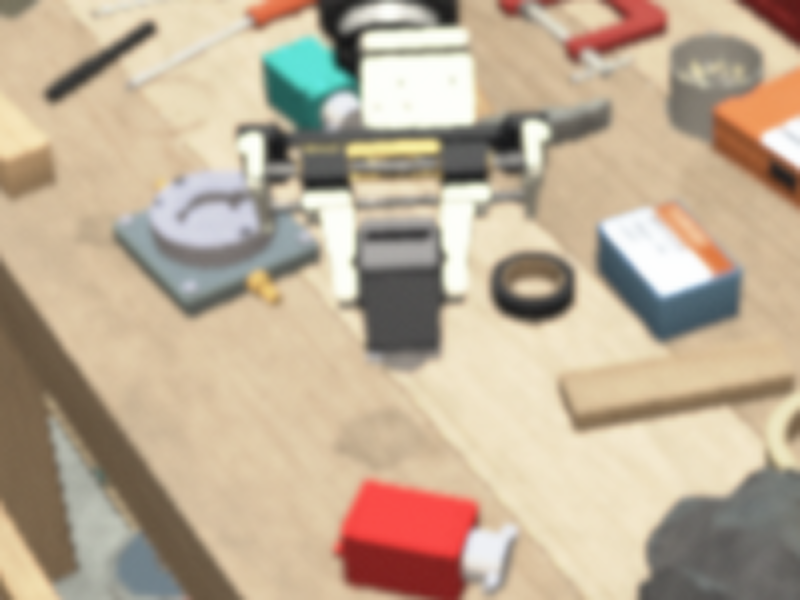

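Scene crop: the cartridge hangs upright between the fingers (crop (400,290)), foot down and clear of the base and the tape. Lowering it now.

```bash
python3 -m crank '[{"xyz":[-0.7,0,0.4],"delta_rot":[0,0,0],"claw":1},{"xyz":[-1.1,0,0.64],"delta_rot":[0,0,0],"claw":1},{"xyz":[-1.3,0,0.75],"delta_rot":[0,0,0],"claw":1},{"xyz":[-1.35,0,0.78],"delta_rot":[0,0,0],"claw":1},{"xyz":[-1.35,0,0.78],"delta_rot":[0,0,0],"claw":1},{"xyz":[-1.35,0,0.78],"delta_rot":[0,0,0],"claw":1}]'
```

```text
time_s: 6.38
tcp_pos: [0.4942, 0.1979, 0.0607]
eef_rot: [179.9, -60.0, -118.2]
contact_force: [0.2, -0.3, -3.4]
gripper_width: 0.0481
gripper_force: 30.0
```

```bash
python3 -m crank '[{"xyz":[-0.06,0,0.033],"delta_rot":[0,0,0],"claw":1},{"xyz":[-0.06,0,0.033],"delta_rot":[0,0,0],"claw":1}]'; python3 -m crank '[{"xyz":[-0.06,0,0.033],"delta_rot":[0,0,0],"claw":1},{"xyz":[-0.06,0,0.033],"delta_rot":[0,0,0],"claw":1}]';python3 -m crank '[{"xyz":[-0.06,0,0.033],"delta_rot":[0,0,0],"claw":1},{"xyz":[-0.06,0,0.033],"delta_rot":[0,0,0],"claw":1}]'
```

```text
time_s: 6.62
tcp_pos: [0.4939, 0.1978, 0.0584]
eef_rot: [179.8, -60.0, -118.1]
contact_force: [-0.3, 0.2, -2.3]
gripper_width: 0.0479
gripper_force: 30.0
time_s: 6.88
tcp_pos: [0.4939, 0.1978, 0.0562]
eef_rot: [179.8, -60.0, -118.1]
contact_force: [1.0, -0.1, -2.9]
gripper_width: 0.0478
gripper_force: 30.0
time_s: 7.12
tcp_pos: [0.4941, 0.1979, 0.0548]
eef_rot: [179.9, -60.0, -118.1]
contact_force: [-0.4, 1.0, 1.7]
gripper_width: 0.0481
gripper_force: 30.0
```

```bash
python3 -m crank '[{"xyz":[0,0,0],"delta_rot":[0,0,0],"claw":0.25},{"xyz":[0,0,0],"delta_rot":[0,0,0],"claw":0.25},{"xyz":[0,0,0],"delta_rot":[0,0,0],"claw":0},{"xyz":[0,0,0],"delta_rot":[0,0,0],"claw":0},{"xyz":[0,0,-1],"delta_rot":[0,0,0],"claw":0},{"xyz":[0,0,-2.5],"delta_rot":[0,0,0],"claw":0},{"xyz":[0,0,-4],"delta_rot":[0,0,0],"claw":0},{"xyz":[0,0,-4],"delta_rot":[0,0,0],"claw":0},{"xyz":[0,0,-4],"delta_rot":[0,0,0],"claw":0}]'
python3 - <<'E'
from plant import r,optics
import cv2,numpy as np
from h import *
s=r.get_state();print(s["joints"])
c=optics.capture("scene");np.save("pics/s3.npy",c,allow_pickle=True)
t=optics.capture("top");np.save("pics/t3.npy",t,allow_pickle=True)
for cc in(c,t):
    p=proj(cc,[.502,.21,.05])[0].astype(int);print(p)
    i=cc["img"][p[1]-50:p[1]+50,p[0]-50:p[0]+50]
    cc["o"]=cv2.resize(i,None,fx=4,fy=4,interpolation=cv2.INTER_CUBIC)
cv2.imwrite("pics/s3.png",np.hstack([c["o"],t["o"]]))
# tool-down pose, yaw -118, above cartridge, 0.25 high
print(rows_to([.502,.212,.23],R.from_euler("xyz",[180,0,-118.2],degrees=True),s))
E
```

```text
time_s: 8.25
tcp_pos: [0.5428, 0.289, 0.1136]
eef_rot: [179.8, -60.1, -118.1]
contact_force: [0.2, -0.6, -0.6]
gripper_width: 0.0875
gripper_force: 0.0
[  51.62841342   54.67831025   19.0629069     9.48013075 -113.76333856
  -80.97969457]
[252 220]
[277 239]
(array([ 4.81, -0.01,  0.58]), array([  0.1, -60.1,  -0. ]))
```

View pics/s3.png

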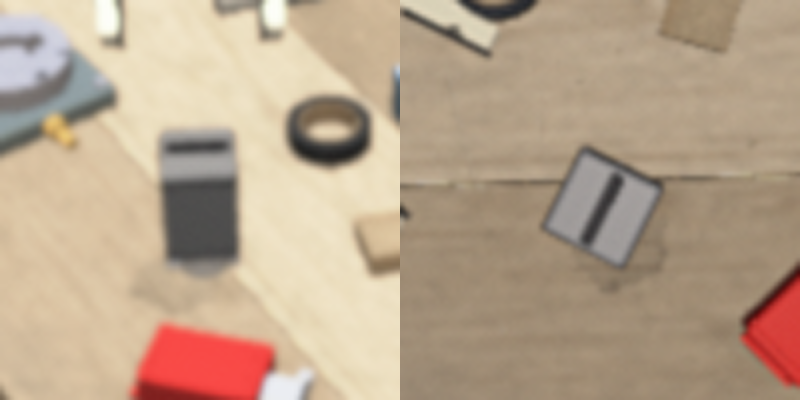

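Crops: the cartridge stands free and upright (scene crop (200,200)). In the top view, right half, its rib runs from (618,178) to (588,242). Step 1 is done; next I'll move over it tool-down.

```bash
python3 -m crank '[{"xyz":[1.7,0,-1],"delta_rot":[0,0,0],"claw":0},{"xyz":[3.2,0,-1],"delta_rot":[0,-20,0],"claw":0},{"xyz":[3.2,0,-1],"delta_rot":[0,-20,0],"claw":0},{"xyz":[4.8,0,0.6],"delta_rot":[0,-60,0],"claw":0},{"xyz":[4.8,0,0.6],"delta_rot":[0,-60,0],"claw":0},{"xyz":[4.8,0,0.6],"delta_rot":[0,-60,0],"claw":0},{"xyz":[4.8,0,0.6],"delta_rot":[0,-60,0],"claw":0},{"xyz":[4.8,0,0.6],"delta_rot":[0,-60,0],"claw":0},{"xyz":[4.8,0,0.6],"delta_rot":[0,-60,0],"claw":0},{"xyz":[4.8,0,0.6],"delta_rot":[0,-60,0],"claw":0},{"xyz":[4.8,0,0.6],"delta_rot":[0,-60,0],"claw":0}]'
python3 - <<'E'
from plant import r,optics
from h import *
s=r.get_state();c=optics.capture("wrist");np.save("pics/w4.npy",[c,s],allow_pickle=True);cv2.imwrite("pics/w4.png",c["img"]);print(s["joints"])
hsv=cv2.cvtColor(c["img"],cv2.COLOR_BGR2HSV)
p=proj(c,[.5018,.2121,.101],s)[0].astype(int);print(p)
g=c["img"].max(2)
m=(g<70).astype(np.uint8);n,l,st,ce=cv2.connectedComponentsWithStats(m)
for i in range(1,n):
    if 150<st[i,4]<6000:
        cn=cv2.findContours((l==i).astype(np.uint8),0,2)[0][0]; print(st[i],ce[i],cv2.minAreaRect(cn), ray(c,ce[i],.101,s))
E
```

```text
time_s: 9.72
tcp_pos: [0.502, 0.2126, 0.2289]
eef_rot: [179.9, -0.1, -118.2]
contact_force: [0.5, 1.2, -1.1]
gripper_width: 0.0879
gripper_force: 0.0
[ 4.35014897e+01  8.34700789e+00 -1.54179876e+01 -7.03495485e-02
 -6.63950923e+01 -7.17131249e+01]
[268 200]
[  0   0  53  31 755] [17.68741722  8.80264901] ((26.0, 15.0), (30.0, 52.0), 90.0) [[ 5.94422670e-01 -1.05193238e-04  1.01000000e-01]]
[ 360    0   88   40 1851] [395.31712588  13.17774176] ((403.5, 19.5), (39.0, 87.0), 90.0) [[0.35419471 0.13201607 0.101     ]]
[245 158  51  10 366] [270.10655738 162.55737705] ((270.0797119140625, 162.09344482421875), (50.0303955078125, 8.834895133972168), 1.1691393852233887) [[0.48596143 0.18481124 0.101     ]]
[247 193  45   8 247] [273.6194332  196.79757085] ((269.0, 196.5), (7.0, 44.0), 90.0) [[0.49683967 0.21128002 0.101     ]]
[135 312  29  31 605] [146.97024793 324.55702479] ((150.17303466796875, 326.31689453125), (29.296009063720703, 28.25311279296875), 84.5596694946289) [[0.6562978  0.26268302 0.101     ]]
[375 312  28  31 587] [390.99488927 324.56388416] ((387.6434020996094, 326.42218017578125), (27.613401412963867, 29.33357810974121), 5.19442892074585) [[0.4584199 0.3692918 0.101    ]]
```

View pics/w4.png

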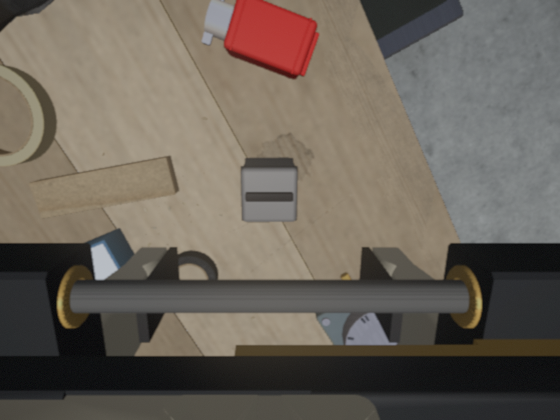

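```bash
python3 -m crank '[{"xyz":[0.1,0,2],"delta_rot":[0,0,0],"claw":0},{"xyz":[0.1,0,3.5],"delta_rot":[0,0,0],"claw":0},{"xyz":[0.1,0,5],"delta_rot":[0,0,0],"claw":0},{"xyz":[0.1,0,5.87],"delta_rot":[0,0,0],"claw":0},{"xyz":[0.1,0,5.87],"delta_rot":[0,0,0],"claw":0},{"xyz":[0.1,0,5.87],"delta_rot":[0,0,0],"claw":1},{"xyz":[0.1,0,5.87],"delta_rot":[0,0,0],"claw":1},{"xyz":[0.1,0,5.87],"delta_rot":[0,0,0],"claw":1},{"xyz":[0.1,0,5.87],"delta_rot":[0,0,0],"claw":1},{"xyz":[0.1,0,5.87],"delta_rot":[0,0,0],"claw":1},{"xyz":[0.1,0,4.5],"delta_rot":[0,0,0],"claw":1},{"xyz":[0.1,0,3],"delta_rot":[0,0,0],"claw":1},{"xyz":[0.1,0,3],"delta_rot":[0,0,0],"claw":1},{"xyz":[0.1,0,3],"delta_rot":[0,0,0],"claw":1}]' 50
python3 - <<'E'
from plant import r
from h import *
s=r.get_state();print(s["joints"])
print(rows_to([.467,.533,.16],R.from_euler("xyz",[180,0,-86.4],degrees=True),s))
E
```

```text
time_s: 11.52
tcp_pos: [0.4996, 0.2092, 0.1392]
eef_rot: [179.9, -0.0, -118.3]
contact_force: [0.0, 0.7, -2.1]
gripper_width: 0.0478
gripper_force: 50.0
[ 43.36924862  12.46408336 -22.95044272  -0.13939607 -54.67005764
 -71.59361937]
(array([-8.99,  6.08, -0.69]), array([  0.1,  -0. , -31.9]))
```

```bash
python3 -m crank '[{"xyz":[-3,2,-0.7],"delta_rot":[0,0,-15],"claw":1},{"xyz":[-3,2,-0.7],"delta_rot":[0,0,-15],"claw":1},{"xyz":[-6,4,-0.7],"delta_rot":[0,0,-32],"claw":1},{"xyz":[-6,4,-0.7],"delta_rot":[0,0,-32],"claw":1},{"xyz":[-9,6.1,-0.7],"delta_rot":[0,0,-32],"claw":1},{"xyz":[-9,6.1,-0.7],"delta_rot":[0,0,-32],"claw":1},{"xyz":[-9,6.1,-0.7],"delta_rot":[0,0,-32],"claw":1},{"xyz":[-9,6.1,-0.7],"delta_rot":[0,0,-32],"claw":1},{"xyz":[-9,6.1,-0.7],"delta_rot":[0,0,-32],"claw":1},{"xyz":[-9,6.1,-0.7],"delta_rot":[0,0,-32],"claw":1}]'
python3 - <<'E'
from plant import r,optics
from h import *
s=r.get_state();c=optics.capture("wrist");np.save("pics/w5.npy",[c,s],allow_pickle=True);cv2.imwrite("pics/w5.png",c["img"]);print(s["joints"])
E
```

```text
time_s: 12.78
tcp_pos: [0.4675, 0.5332, 0.1613]
eef_rot: [179.9, 0.0, -86.3]
contact_force: [-0.7, -0.7, -2.4]
gripper_width: 0.0476
gripper_force: 50.0
[ 64.40218202  26.07734475   0.58720123  -0.08863759 -64.50814524
 -60.69272247]
```

View pics/w5.png

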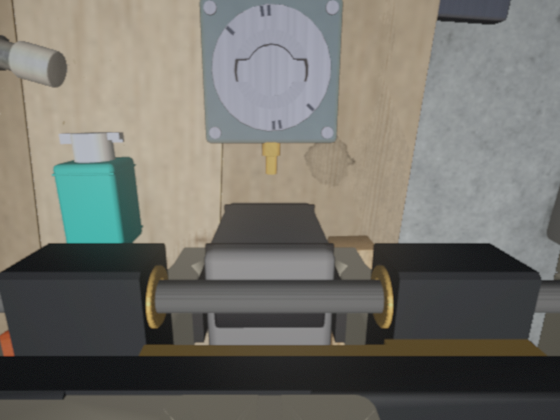

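Wrist view: the collar is centred near (271,67), with gap ends at (236,70) and (306,68). Double ribs are at (266,10) and (277,125), single ribs at (230,29) and (311,107). The held cartridge is below at (270,260).

Run:
```python
from h import *
c,s=np.load("pics/w5.npy",allow_pickle=True)
im=c["img"].astype(int);m=((im[...,0]-im[...,1]>3)&(im.max(2)>115)).astype(np.uint8)
m[145:]=0;m[:,:195]=0;m[:,345:]=0
m=cv2.morphologyEx(m,cv2.MORPH_OPEN,np.ones((5,5)));n,l,st,ce=cv2.connectedComponentsWithStats(m);i=1+st[1:,4].argmax();print(st[i],ce[i])
cn=max(cv2.findContours((l==i).astype(np.uint8),0,1)[0],key=len);hu=cv2.convexHull(cn)
w=ray(c,hu[:,0]+0.,.042,s);(cx,cy),rad=cv2.minEnclosingCircle((w[:,:2]*1000).astype(np.float32));print("circ",cx,cy,rad)
A=np.c_[w[:,:2],np.ones(len(w))];p=np.linalg.lstsq(A,(w[:,:2]**2).sum(1),rcond=None)[0];print("fit",p[:2]/2,np.sqrt(p[2]+(p[:2]**2).sum()/4))
k=ray(c,[(266,10.5),(277,125),(230,29.5),(311,107)],.042,s);print(k[:2].mean(0),k[2:].mean(0))
for a,b,o in((0,1,84),(2,3,42)):
    v=k[a]-k[b];print(np.degrees(np.arctan2(v[1],v[0]))%180+o,np.linalg.norm(v))
g=ray(c,[(236,70.5),(306.5,69)],.035,s);v=g[0]-g[1];print("gap",g.mean(0),np.degrees(np.arctan2(v[1],v[0])),np.linalg.norm(v))
sc=ray(c,[(210,7),(333,6),(328,132),(215,132)],.02,s);print("screws",sc.mean(0));v=sc[0]-sc[1];print(np.degrees(np.arctan2(v[1],v[0])));v=sc[3]-sc[2];print(np.degrees(np.arctan2(v[1],v[0])))
```

```text
[  203     0   136   139 17276] [272.5880991   66.32339662]
circ 472.60919189453125 433.99462890625 66.96769714355469
fit [0.46915521 0.42918416] 0.05947572933452779
[0.47193108 0.43236135 0.042     ] [0.47204595 0.43185176 0.042     ]
183.6485602374476 0.07886733183629441
183.90103351531627 0.07967960711265756
gap [0.47230473 0.4314389  0.035     ] 4.815599806162262 0.05299915449210718
screws [0.47198898 0.43155317 0.02      ]
4.09806176007929
3.6691914093029516
```

Run:
```python
from h import *
from plant import r
c,s=np.load("pics/w4.npy",allow_pickle=True)
P=ray(c,[(269,196.5)],.101,s)[0];Rg=R.from_euler("xyz",[180,0,-118.2],degrees=True)
off=Rg.inv().apply(P-[.4996,.2092,.101]);off[1]=0;print(P,off)
s=r.get_state();Rt=R.from_euler("xyz",[180,0,-86.3],degrees=True)
d=np.array([.4720,.4319,0])-Rt.apply([off[0],0,0]);d[2]=.13
print(d,rows_to(d,Rt,s))
```

```text
[0.50009904 0.20923933 0.101     ] [-2.70484594e-04  0.00000000e+00 -2.78071601e-17]
[0.47201745 0.43163008 0.13      ] (array([3.39, 0.07, 1.05]), array([ 0.1,  0.1, -0. ]))
```

```bash
python3 -m crank '[{"xyz":[1.7,0.05,0.5],"delta_rot":[0,0,0],"claw":1},{"xyz":[3.39,0.07,1],"delta_rot":[0,0,0],"claw":1},{"xyz":[3.39,0.07,1.5],"delta_rot":[0,0,0],"claw":1},{"xyz":[3.39,0.07,2],"delta_rot":[0,0,0],"claw":1},{"xyz":[3.39,0.07,2],"delta_rot":[0,0,0],"claw":1},{"xyz":[3.39,0.07,2],"delta_rot":[0,0,0],"claw":1},{"xyz":[3.39,0.07,2],"delta_rot":[0,0,0],"claw":1}]' 
python3 -m crank '[{"xyz":[0,0,0.1],"delta_rot":[0,0,0],"claw":1},{"xyz":[0,0,0.2],"delta_rot":[0,0,0],"claw":1},{"xyz":[0,0,0.3],"delta_rot":[0,0,0],"claw":1},{"xyz":[0,0,0.3],"delta_rot":[0,0,0],"claw":1}]'
```

```text
time_s: 13.7
tcp_pos: [0.4718, 0.4333, 0.1016]
eef_rot: [180.0, 0.1, -86.2]
contact_force: [-0.4, 0.0, -2.5]
gripper_width: 0.0476
gripper_force: 50.0
time_s: 14.2
tcp_pos: [0.4715, 0.4322, 0.0918]
eef_rot: [179.9, 0.0, -86.3]
contact_force: [0.4, 0.2, -2.2]
gripper_width: 0.048
gripper_force: 50.0
```

No contact force with the foot below the lip's top, so I continue down.

```bash
python3 -m crank '[{"xyz":[0,0,0.13],"delta_rot":[0,0,0],"claw":1},{"xyz":[0,0,0.26],"delta_rot":[0,0,0],"claw":1},{"xyz":[0,0,0.38],"delta_rot":[0,0,0],"claw":1},{"xyz":[0,0,0.43],"delta_rot":[0,0,0],"claw":1},{"xyz":[0,0,0.43],"delta_rot":[0,0,0],"claw":1}]'; python3 -m crank '[{"xyz":[0,0,0.06],"delta_rot":[0,0,0],"claw":1},{"xyz":[0,0,0.06],"delta_rot":[0,0,0],"claw":1}]';python3 -m crank '[{"xyz":[0,0,0.06],"delta_rot":[0,0,0],"claw":1},{"xyz":[0,0,0.06],"delta_rot":[0,0,0],"claw":1}]'
```

```text
time_s: 14.82
tcp_pos: [0.4716, 0.4324, 0.0791]
eef_rot: [179.9, 0.0, -86.3]
contact_force: [0.7, -0.6, -3.1]
gripper_width: 0.0476
gripper_force: 50.0
time_s: 15.08
tcp_pos: [0.4718, 0.4327, 0.0783]
eef_rot: [180.0, 0.1, -86.3]
contact_force: [-1.9, -0.6, 4.2]
gripper_width: 0.0478
gripper_force: 50.0
time_s: 15.32
tcp_pos: [0.4718, 0.4327, 0.0783]
eef_rot: [-180.0, 0.1, -86.2]
contact_force: [-7.3, -3.2, 18.4]
gripper_width: 0.0477
gripper_force: 50.0
```

```bash
python3 -m crank '[{"xyz":[0,0,-0.05],"delta_rot":[0,0,7],"claw":1},{"xyz":[0,0,-0.05],"delta_rot":[0,0,14],"claw":1},{"xyz":[0,0,-0.05],"delta_rot":[0,0,21],"claw":1},{"xyz":[0,0,-0.05],"delta_rot":[0,0,21],"claw":1}]' 60; python3 -m crank '[{"xyz":[0,0,0],"delta_rot":[0,0,6],"claw":1},{"xyz":[0,0,0],"delta_rot":[0,0,12],"claw":1},{"xyz":[0,0,0],"delta_rot":[0,0,18],"claw":1},{"xyz":[0,0,0],"delta_rot":[0,0,21.5],"claw":1},{"xyz":[0,0,0],"delta_rot":[0,0,21.5],"claw":1},{"xyz":[0,0,0],"delta_rot":[0,0,21.5],"claw":1}]'
python3 - <<'E'
from plant import r,optics
from h import *
s=r.get_state();c=optics.capture("wrist");t=optics.capture("top");np.save("pics/w6.npy",[c,s],allow_pickle=True)
p=proj(t,[.472,.432,.1])[0].astype(int)
i=t["img"][max(p[1]-50,0):p[1]+50,p[0]-50:p[0]+50]
cv2.imwrite("pics/w6.png",np.hstack([cv2.resize(c["img"][180:400,140:400],(473,400)),cv2.resize(i,(320,400*1*1))[:400]]));print(s["joints"],s["moment"],s["eef_rot"],s["contact_force"])
E
```

```text
time_s: 15.82
tcp_pos: [0.472, 0.4326, 0.0783]
eef_rot: [180.0, 0.1, -107.3]
contact_force: [-1.5, -1.9, 5.8]
gripper_width: 0.0475
gripper_force: 60.0
time_s: 16.58
tcp_pos: [0.4721, 0.4328, 0.0783]
eef_rot: [179.9, 0.1, -128.7]
contact_force: [-0.9, -1.6, 5.2]
gripper_width: 0.0478
gripper_force: 60.0
[ 5.99110983e+01  2.44521258e+01 -1.42609388e+01 -5.07360317e-02
 -5.12086773e+01 -9.86235188e+01] [-0.56583497  0.44137127  0.06421724] [ 1.79949126e+02  7.14265939e-02 -1.28744211e+02] [-0.91503993 -1.55295242  5.15563241]
```

View pics/w6.png

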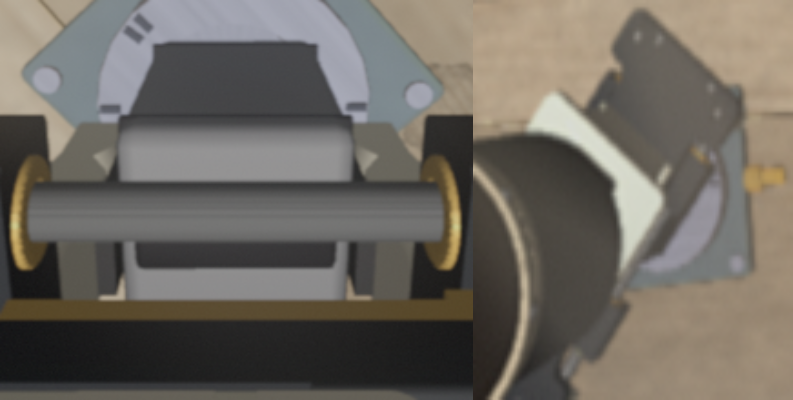

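The single half-mark ribs at crop (110,108) and (355,107) lie level with the cartridge's x. The housing sits square in the fingers, the tool has turned 42.4°, the foot presses on the floor at about 5 N and the grip is 60 N. Handing in.

```bash
python3 -c "
from plant import job
print(job.close_job())"
```

```text
the job is handed in; nothing more can be done
None
```

I stood the cartridge free on the bench, plugged it fully into the socket, twisted it about 42° clockwise to the half-way mark, and handed the job in still gripped at 60 N, at about 17 s on the robot's clock; the hand-in returned no verdict.

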